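# Load a tray rack into the drying hood past its spring gate

### The job

Press down the long bar beside the loading chute with one fingertip so that the spring gate swings up, and keep it down while the other finger pushes the tray rack by the upright plate at the end of its handle, under the gate and fully home against the stop inside the hood. Then let go so that the gate falls shut behind the tray. The gate must not touch the tray or its blanks, the tray is only slid along the chute, never lifted or tipped, and the tools lying about stay where they are.

Things in the scene. Friction and masses are not known exactly. Their poses are not given: they have to be found in the camera images.
- drying_hood: Fixed grey drying hood with an aluminium chute leading into it. Origin on the worktop under the chute's centre line; x runs along the chute into the hood, y left, z up (all 'hood frame'). Chute floor: z = 6 mm, from x = -115 to the hood, 58 mm wide between 3 mm side guides (top z = 18). Hood: x = 134 to 263 mm, 102 mm wide over its feet, 66 mm high, clear pane on top.
- gate_line (a point): Point on the chute floor under the gate's flap, in the mouth of the hood, at hood-frame x = 130 mm. The stop inside the hood, which the tray's front touches when it is home, is 90 mm further in, at x = 220 mm.
- flap (a point): Middle of the lower part of the aluminium flap (48 mm wide, 3 mm thick) across the hood's mouth. Shut, its lower edge is 18 mm above the worktop: the tray's handle fits under it, the tray does not. Swung up it reaches 100 mm above the worktop.
- flap_gate (a joint): Gate angle, rad: 0 = shut, 0.80 = fully up. Flap and press bar are one rigid part on a shaft along the chute's right side (hood frame y = -41, z = 38 mm; bearing tops z = 44): pressing the bar down swings the flap up. Above 0.62 the tray passes clear. A light spring (1.5 to 5 N at mid-width of the bar) shuts it when the bar is let go.
- press_bar (a point): Middle of the press bar, a strip 190 mm along the chute (hood frame x = -113 to 77), 3 mm thick, reaching 8 to 48 mm outside the shaft. Shut, it slopes up outwards by 25 deg, middle at y = -66, z = 50 mm, outer edge z = 59. At gate 0.72 it slopes down outwards by 16 deg, middle at y = -68, z = 30. Press it anywhere; a fingertip can slide along it.
- tray_rack: Loose steel tray rack with six upright copper blanks, in the chute, front to the gate, axes as the hood's, about 240 g. Origin under the tray's centre on its underside; tray 80 mm long (x), 54 wide, 20 high. A handle 14 mm wide, top 6.5 mm above the underside, runs back to an upright plate. Origin at hood-frame x = 45 to 75 mm at the start, 180 mm when home.
- push_plate (a point): Point on the rear face of the upright plate at the handle's end, the face to push: 128 mm behind the tray's origin, 32 mm above its underside. The plate is 34 mm wide, 4 mm thick and reaches from the chute floor to 50 mm above the worktop.
- tweezers: Bystander: steel tweezers, 126 mm, lying left of the chute.
- brass_brush: Bystander: slim brush, 132 mm, lying right of the press bar.
- spare_clip_0: Bystander: small black binder clip, right of the chute.
- spare_clip_1: Bystander: small black binder clip, right of the hood.
- wood_block: Bystander: wood block 40x85x34 mm, well left of the chute.

How it is judged:
By the outcome, as a careful person would: the job done as asked, in the order asked, and still so for the second after the job is handed in, with the robot touching nothing.
It also fails if it takes over 37 s, if anything falls off the work surface, if the arm or the gripper's body presses on something with over 40 N, if the wrist force passes 120 N, or if a joint passes its speed limit or range.

### The arm

A 6-joint arm with a two-finger parallel gripper is mounted at the origin on a cart in front of the work surface, level with it; the furniture and walls round the work are solid. World frame = base frame: x ahead of the robot, y to its left, z up, the work surface at z = 0. Lengths are in m, angles in degrees, forces in N, time in s.
With the tool pointing down it reaches from about 0.25 to 0.725 m from the base axis. Payload 9.7 kg.
Tool frame: the origin (TCP) lies at the very end of the fingers, on their centre line; the grasp point (between the pads) lies 19 mm behind it (bot.hold_point_z is the distance from the TCP to the grasp point, in m); z points along the fingers, y is the line along which they close (so a half turn about z gives the same grasp; the last joint's range is limited). The gripper opens to 85 mm and grips with 20 to 120 N. Pads are 22 mm wide; open, the fingers measure 114 mm over their backs; the gripper's body (76 mm by 85 mm) begins 54 mm behind the grasp point. The pads swing forward as they close: fully open they stand 13 mm farther back than shut.
Start: joints at [77.063, 4.979, 10.078, 95.1, 0, 90], TCP at [0.123, 0.536, 0.231] pointing down, gripper open.
Joint ranges: [-179.16, 179.16], [-48.56, 103.87], [-65.8, 70.77], [-126.05, 130.52], [-82.76, 87.17], [-180, 180]. Speed limits (degrees/s): [127.2, 127.2, 147.25, 180, 180, 180].

### API

Orientations are given as [roll, pitch, yaw] about the fixed x, y, z axes, in that order (R = Rz(yaw) Ry(pitch) Rx(roll)).
In Python, from workcell import bot gives the robot as it stands.
- The arm moves only by the tool play_rows, never from a script. Its argument "targets" is a list of rows, each an object with "grip": the closure in counts, from 0 (fully open) to 255 (shut); "linear": the shift along the world's x, y, z in cm, a list of three; "delta_rot": the turn, a rotation vector about the world's x, y, z in rad, a list of three. A call has 1 to 10 rows; each row is the pose to reach, as a shift and turn from the pose commanded when the call began; what a row does not reach only later rows make up. A row lasts 1/10 s, in which the tool goes at most 50 mm and 8.59 degrees, less where a joint would pass 70% of its speed; a pose out of reach is approached as far as the arm can. A call with a gripper value outside its range is refused whole. The fingers move at their own pace and stop on an object; "force" is the grip in N (left out, the last holds). Time passes only in rows, so rows that repeat a pose let the fingers close. It gives the time, the measured TCP pose, the force, the opening and the grip force at its end, in the units of the state.
- bot.get_obs(): the state, without advancing time (a new reading comes with each control period).
- bot.camera(name): name is "side" or "top" or "wrist"; returns a dict with "color" (400x640x3 uint8, red, green, blue), "range_z" (400x640 float32, m along the optical axis (not along the pixel's ray), 0 where there is no reading), "fov_y" (degrees; the focal length in pixels is half the picture's height over the tangent of half this angle, whatever the lens; pixels are square), "cx", "cy" (the principal point, pixels), "dist_coeffs" ([k1, k2, p1, p2, k3] as OpenCV has them; the pictures are not rectified), "world_to_cam" (4x4, takes a point from world to camera coordinates). Camera axes: x right, y up, looking along -z (the intrinsics and any distortion apply to the point x, -y, -z); pixel columns grow to the right and rows downward; lengths in m; the calibration is good to about 2 mm. A picture is of the moment at which its call begins.
- bot.job_done(): hands the job in; it is judged then, once.
Trained networks look in a picture, given as the dict that the camera call returned (one of the last four; its "shot" number tells which), for a name from the list of things; names that differ only in an ending like _2 or _b are one class to them, and where a whole thing is asked for, a point or a joint stands for the part that bears it (a point fixed in the world has none). Each returns a list of dicts, best first, with "conf" (0 to 1); they miss things now and then, are a little off and sometimes report something else, mostly with a low value. They report only what shows in the picture. A call takes as long as a camera call.
- bot.search_frame(picture, target): "box" ([left, top, right, bottom] in pixels, round what is visible of it).
- bot.trace(picture, target): "pixels" (400x640 bool, what is visible of it) and "box" ([left, top, right, bottom] in pixels, round what is visible of it).
- bot.pinpoint(picture, target): "pixel" ([column, row] in pixels: a listed point, or the origin of a listed thing).
The state is a dict: "time": time; "q": joint angles; "qd": joint speeds; "joint_efforts": joint torques, N m; "ee_pos": TCP position; "tcp_rot": TCP orientation; "wrist_force": force on the tool from outside, world axes, zero at the start; "torque": the same for the moment, N m; "opening": finger opening in m; "grasp_force": force on a finger pad.
Only numpy, scipy, OpenCV 4.12 (cv2) and the standard library are available. Lean on these libraries where they do the work, as an engineer would, in place of code of your own. Each camera call takes 0.05 s, during which the arm holds its last target. There are 200 camera calls.

## Working session

There is one attempt and no reset: what is moved stays moved. The work goes in short steps, Python scripts to look and compute and a tool call to move; the robot and the scene stay as the last step left them, time stands still between calls to the robot, and variables do not carry over. Pictures are saved under pics/ and viewed, at most 10 in all, crops included, and the job is handed in when it is done.

Besides the shell and the picture viewer there is one more tool, called after ">>>" as name(argument=value, ...), one argument or row to a line, values as JSON. play_rows: Moves the arm, as the interface text tells. Its arguments: {"type":"object","properties":{"targets":{"type":"array","items":{"type":"object","properties":{"grip":{"type":"number"},"linear":{"type":"array","items":{"type":"number"}},"delta_rot":{"type":"array","items":{"type":"number"}}}}},"force":{"type":"number"}},"required":["targets"]}

```bash
mkdir -p pics; cat > h.py <<'E'
import numpy as np, cv2
from workcell import bot
def K(p):
    f=200/np.tan(np.radians(p['fov_y'])/2); return np.array([[f,0,p['cx']],[0,f,p['cy']],[0,0,1]])
def und(p,px):
    return cv2.undistortPoints(np.float64(px).reshape(-1,1,2),K(p),np.float64(p['dist_coeffs'])).reshape(-1,2)
def cam2w(p,px,z):
    n=und(p,px); z=np.float64(z).reshape(-1,1)
    c=np.hstack([n[:,:1]*z,-n[:,1:]*z,-z,np.ones_like(z)])
    return (c@np.linalg.inv(p['world_to_cam']).T)[:,:3]
def atz(p,px,zw):  # ray hits plane z=zw
    a=cam2w(p,px,np.full(len(px),.1)); b=cam2w(p,px,np.full(len(px),1.))
    t=(zw-a[:,2])/(b[:,2]-a[:,2]); return a+t[:,None]*(b-a)
def save(p,n): cv2.imwrite('pics/'+n,p['color'][:,:,::-1])
E
python3 - <<'E'
from h import *
np.set_printoptions(precision=4,suppress=True)
print(bot.get_obs(),bot.hold_point_z)
for c in ['top','side']:
    p=bot.camera(c); save(p,c+'0.png')
    print(c,np.linalg.inv(p['world_to_cam'])[:3,3])
    for t in ['drying_hood','gate_line','flap','press_bar','tray_rack','push_plate','tweezers','brass_brush','spare_clip_0','wood_block']:
        r=bot.pinpoint(p,t)[:2]
        for d in r:
            x,y=d['pixel']; xi,yi=int(round(x)),int(round(y))
            z=p['range_z'][min(max(yi,0),399),min(max(xi,0),639)]
            print(t,round(d['conf'],2),np.round(d['pixel'],1),cam2w(p,[d['pixel']],[z])[0],atz(p,[d['pixel']],{'press_bar':.05,'push_plate':.038,'gate_line':.006,'tray_rack':.006,'flap':.03}.get(t,0))[0])
E
```

```text
{'time': 0.0, 'q': array([77.0631,  5.0116, 10.0344, 95.1002, -0.0006, 89.9999]), 'qd': array([ 0.0856, -0.0847,  0.0128, -0.0858, -0.0613, -0.0692]), 'joint_efforts': array([ -0.0037, -52.0396,  46.4797,   0.0166,  -0.0003,   0.    ]), 'ee_pos': array([0.1231, 0.5358, 0.2306]), 'tcp_rot': array([-179.9226,    0.0006,  167.0631]), 'wrist_force': array([ 0.7368,  0.1089, -0.1134]), 'torque': array([ 0.0558, -0.0283,  0.0226]), 'grasp_force': 0.0, 'opening': 0.08544126879447515} 0.0187
top [ 0.4525 -0.1455  0.926 ]
drying_hood 0.87 [338.5 215.5] [ 0.5112 -0.191   0.0104] [ 0.5118 -0.1915  0.    ]
flap 0.82 [342.3 157.5] [ 0.6471 -0.2023  0.0511] [ 0.6518 -0.2037  0.03  ]
press_bar 0.9 [367.7 223.6] [ 0.4878 -0.2568  0.0512] [ 0.4879 -0.2569  0.05  ]
tray_rack 0.87 [337.4 195. ] [ 0.5602 -0.1891  0.025 ] [ 0.5624 -0.19    0.006 ]
push_plate 0.78 [338.1 244.6] [ 0.4408 -0.1862  0.0469] [ 0.4407 -0.1866  0.038 ]
push_plate 0.37 [339.2 196.6] [ 0.5579 -0.1942  0.0096] [ 0.5546 -0.1927  0.038 ]
brass_brush 0.62 [382.8 214.2] [ 0.5124 -0.3021 -0.0017] [ 0.5123 -0.3018  0.    ]
brass_brush 0.
[... 614 characters left out ...]
 0.641  -0.2281  0.0416] [ 0.6473 -0.2182  0.03  ]
press_bar 0.78 [309.8 245.5] [ 0.4872 -0.2524  0.051 ] [ 0.4875 -0.2516  0.05  ]
tray_rack 0.67 [334.6 233.5] [ 0.556  -0.2091  0.0136] [ 0.5589 -0.2026  0.006 ]
push_plate 0.65 [270.8 229.6] [ 0.44   -0.1474  0.0067] [ 0.4337 -0.1765  0.038 ]
tweezers 0.82 [315.8 214.7] [ 0.5411 -0.1406  0.0085] [ 0.5442 -0.1327  0.    ]
brass_brush 0.8 [336.4 284. ] [ 0.5144 -0.3195  0.0055] [ 0.5161 -0.3159  0.    ]
spare_clip_0 0.53 [336.6 233.9] [ 0.5571 -0.2164  0.0194] [ 0.5646 -0.2001  0.    ]
spare_clip_0 0.53 [313.1 213.6] [ 0.5398 -0.1276  0.0001] [ 0.5399 -0.1275  0.    ]
wood_block 0.83 [261.  167.5] [0.4706 0.0349 0.0241] [0.4768 0.0648 0.    ]
```

```bash
python3 - <<'E'
import cv2
a=cv2.imread('pics/top0.png')[100:300,230:430]; b=cv2.imread('pics/side0.png')[150:320,220:440]
cv2.imwrite('pics/t0c.png',cv2.resize(a,(600,600),interpolation=cv2.INTER_CUBIC)); cv2.imwrite('pics/s0c.png',cv2.resize(b,(770,595),interpolation=cv2.INTER_CUBIC))
E
```

```text
(no output)
```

View pics/t0c.png

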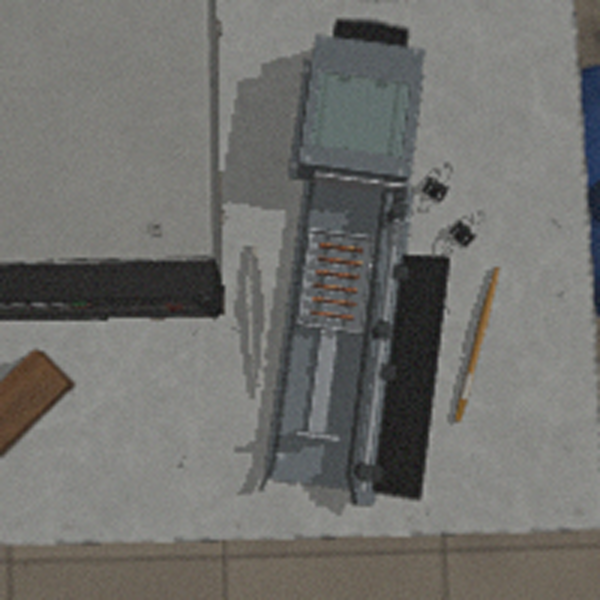

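View pics/s0c.png

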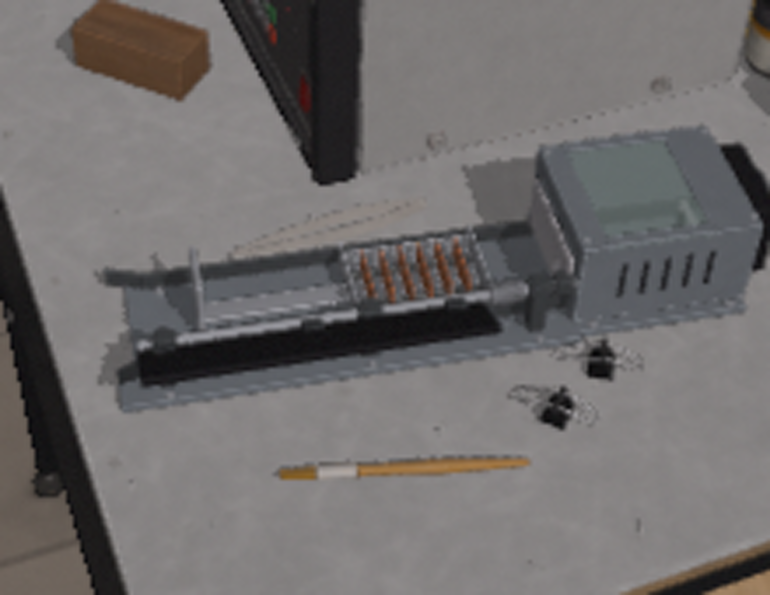

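The top picture shows the chute running along nearly world +x, yawed slightly right. The hood is at about (365,115) in the crop and the press bar at (410,375). The push plate is at (318,435), the flap is shut, and a tall appliance stands to the left at x > 0.55. The side picture agrees with this. Next I fit the hood's pose and check the appliance's extent.

```bash
python3 - <<'E'
from h import *
np.set_printoptions(precision=4,suppress=True)
def rect(P):
    (c,s,a)=cv2.minAreaRect((P[:,:2]*1000).astype(np.float32)); return np.array(c),s,a
for c in ['top','side']:
    p=bot.camera(c); v,u=np.mgrid[:400,:640]; px=np.stack([u.ravel(),v.ravel()],1).astype(float)
    W=cam2w(p,px,p['range_z'].ravel()).reshape(400,640,3)
    ok=p['range_z']>0
    m=bot.trace(p,'press_bar')[0]; M=m['pixels']&ok; P=W[M]; P=P[(P[:,2]>.036)&(P[:,2]<.064)]
    med=np.median(P,0);d=np.linalg.svd((P-med)[:,:2],full_matrices=False)[2][0]
    print(c,'bar',m['conf'],len(P),P.mean(0),'yaw',np.degrees(np.arctan(d[1]/d[0])),rect(P))
    near=(abs(W[...,0]-.7)<.13)&(abs(W[...,1]+.215)<.09)&ok
    P=W[near&(W[...,2]>.060)&(W[...,2]<.073)]
    print('hoodtop',len(P),P.mean(0),rect(P),np.percentile(P[:,2],[5,50,95]))
    for t in ['tray_rack','push_plate']:
        r=bot.trace(p,t)
        if r:
            P=W[r[0]['pixels']&ok]; print(t,r[0]['conf'],len(P),rect(P),np.percentile(P[:,2],[5,50,95]))
    A=(W[...,2]>.08)&ok&(W[...,1]>-.14)&(W[...,0]>.3)&(W[...,0]<1.0)&(W[...,1]<.4)
    P=W[A]
    if len(P): print('tall',P.min(0),P.max(0),np.percentile(P,[2,50,98],axis=0))
    A=(W[...,2]>.08)&ok&(W[...,1]<-.14)&(W[...,0]>.2)&(W[...,0]<1.0)&(W[...,1]>-.6)
    print('tall right',W[A].min(0) if A.any() else None, W[A].max(0) if A.any() else None, A.sum())
E
```

```text
Traceback (most recent call last):
IndexError: list index out of range
```

>>> play_rows(
  targets=[
    {"linear": [1,-5,0],"grip": 70},
    {"linear": [3,-10,0],"grip": 70},
    {"linear": [6,-14,0],"grip": 70},
    {"linear": [9,-18,0],"grip": 70},
    {"linear": [12,-23,0],"grip": 70},
    {"linear": [15,-28,0],"grip": 70},
    {"linear": [18,-33,0],"grip": 70},
    {"linear": [21,-38,0],"grip": 70},
    {"linear": [24,-43,0],"grip": 70},
    {"linear": [25,-48,0],"grip": 70},
  ],
  force=20,
)

```text
validation failed for argument at $.ta...
```

```bash
cat > fit.py <<'E'
from h import *
np.set_printoptions(precision=4,suppress=True)
def rect(P):
    (c,s,a)=cv2.minAreaRect((P[:,:2]*1000).astype(np.float32)); return np.round(c,1),np.round(s,1),round(a,2)
for c in ['top','side']:
    p=bot.camera(c); v,u=np.mgrid[:400,:640]; px=np.stack([u.ravel(),v.ravel()],1).astype(float)
    W=cam2w(p,px,p['range_z'].ravel()).reshape(400,640,3)
    ok=p['range_z']>0
    for t in ['press_bar','flap_gate','tray_rack','push_plate']:
        r=bot.trace(p,t)
        if r:
            P=W[r[0]['pixels']&ok]; print(c,t,r[0]['conf'],len(P),rect(P),np.percentile(P[:,2],[5,50,95]))
    bar=(abs(W[...,0]-.488)<.11)&(abs(W[...,1]+.257)<.035)&(W[...,2]>.036)&(W[...,2]<.064)&ok&(p['color'].max(2)<60)
    P=W[bar]
    if len(P)>30:
        d=np.linalg.svd((P-P.mean(0))[:,:2],full_matrices=False)[2][0]
        print('bar',len(P),P.mean(0),'yaw',np.degrees(np.arctan(d[1]/d[0])),rect(P))
    near=(abs(W[...,0]-.7)<.13)&(abs(W[...,1]+.215)<.09)&ok
    P=W[near&(W[...,2]>.060)&(W[...,2]<.073)]
    if len(P)>30: print('hoodtop',len(P),P.mean(0),rect(P),np.percentile(P[:,2],[5,50,95]))
    A=(W[...,2]>.08)&ok&(W[...,1]>-.14)&(W[...,0]>.3)&(W[...,0]<1.0)&(W[...,1]<.4)
    P=W[A]
    if len(P): print('tall',np.percentile(P,[0,2,50,98,100],axis=0))
    A=(W[...,2]>.08)&ok&(W[...,1]<-.14)&(W[...,0]>.2)&(W[...,0]<1.0)&(W[...,1]>-.6)
    print('tall right',(W[A].min(0),W[A].max(0)) if A.any() else None, A.sum())
E
python3 fit.py
```

```text
top press_bar 0.81 1474 (array([ 521.5, -248.8]), array([261.1,  82.5]), 7.96) [0.0386 0.0492 0.0585]
top flap_gate 0.9 1757 (array([ 529.6, -254.3]), array([275. , 102.1]), 8.76) [0.0053 0.0481 0.0583]
top tray_rack 0.98 896 (array([ 521.9, -192. ]), array([ 52.8, 167.2]), 80.0) [0.0064 0.0105 0.0253]
top push_plate 0.71 890 (array([ 521. , -193.1]), array([ 53.8, 166.8]), 81.29) [0.0064 0.0105 0.0255]
bar 1293 [ 0.4857 -0.2535  0.0503] yaw -8.966667992591463 (array([ 487.2, -247.8]), array([ 48.8, 187.7]), 80.77)
hoodtop 1733 [ 0.7025 -0.2226  0.0642] (array([ 670.6, -224. ]), array([204.6, 109.2]), 3.99) [0.0612 0.0643 0.067 ]
tall [[ 0.3853 -0.1079  0.0801]
 [ 0.4152 -0.102   0.0895]
 [ 0.6716  0.1002  0.1594]
 [ 0.8835  0.3538  0.3697]
 [ 0.9231  0.3855  0.4013]]
tall right (array([ 0.8369, -0.5995,  0.08  ]), array([ 0.9912, -0.1501,  0.2686])) 3319
side press_bar 0.82 1505 (array([ 523.3, -247.4]), array([262.2,  92.9]), 6.45) [0.037  0.049  0.0591]
side flap_gate 0.83 1480 (array([ 533. , -239.5]), array([280.8,  98.8]), 2.82) [0.0336 0.0487 0.0591]
side tray_rack 0.91 888 (array([ 524.2, -190.2]), array([ 47.3, 168.3]), 81.93) [0.0077 0.0129 0.0272]
side push_plate 0.64 919 (array([ 522.9, -199.8]), array([ 68.7, 168.2]), 81.76) [0.0076 0.013  0.0268]
bar 1047 [ 0.4858 -0.258   0.0523] yaw -9.1187443814652 (array([ 489., -251.]), array([ 47.9, 190.1]), 81.06)
hoodtop 1809 [ 0.704  -0.2266  0.0642] (array([ 671., -226.]), array([207. , 107.1]), 3.6) [0.0612 0.0643 0.0665]
tall [[ 0.3884 -0.1112  0.08  ]
 [ 0.4158 -0.1091  0.0846]
 [ 0.6502  0.014   0.1585]
 [ 0.833   0.3338  0.1614]
 [ 0.9305  0.3517  0.1645]]
tall right (array([ 0.836 , -0.5044,  0.0801]), array([ 0.9998, -0.1493,  0.2672])) 6464
```

>>> play_rows(
  targets=[
    {"linear": [1,-5,0],"delta_rot": [0,0,0],"grip": 70},
    {"linear": [3,-10,0],"delta_rot": [0,0,0],"grip": 70},
    {"linear": [6,-14,0],"delta_rot": [0,0,0],"grip": 70},
    {"linear": [9,-18,0],"delta_rot": [0,0,0],"grip": 70},
    {"linear": [12,-22,0],"delta_rot": [0,0,0],"grip": 70},
    {"linear": [15,-26,0],"delta_rot": [0,0,0],"grip": 70},
    {"linear": [18,-30,0],"delta_rot": [0,0,0],"grip": 70},
    {"linear": [21,-34,0],"delta_rot": [0,0,0],"grip": 70},
    {"linear": [24,-38,0],"delta_rot": [0,0,0],"grip": 70},
    {"linear": [25,-42,0],"delta_rot": [0,0,0],"grip": 70},
  ],
  force=20,
)

```text
time: 2.7
ee_pos: [0.3746, 0.1142, 0.2311]
tcp_rot: [180.0, 0.0, 167.0]
wrist_force: [1.0, 0.3, 0.3]
opening: 0.062
grasp_force: 0.0
```

>>> play_rows(
  targets=[
    {"linear": [0.5,-4.5,0],"delta_rot": [0,0,0.02],"grip": 70},
    {"linear": [1,-9,0],"delta_rot": [0,0,0.04],"grip": 70},
    {"linear": [1.5,-13,0],"delta_rot": [0,0,0.06],"grip": 70},
    {"linear": [2,-17,0],"delta_rot": [0,0,0.075],"grip": 70},
    {"linear": [2.5,-21,0],"delta_rot": [0,0,0.075],"grip": 70},
    {"linear": [3,-25,-2],"delta_rot": [0,0,0.075],"grip": 70},
    {"linear": [3.5,-29,-5],"delta_rot": [0,0,0.075],"grip": 70},
    {"linear": [3.9,-33,-8],"delta_rot": [0,0,0.075],"grip": 70},
    {"linear": [3.9,-33,-11],"delta_rot": [0,0,0.075],"grip": 70},
    {"linear": [3.9,-33,-11],"delta_rot": [0,0,0.075],"grip": 70},
  ],
)

```text
time: 3.7
ee_pos: [0.41, -0.2139, 0.1174]
tcp_rot: [179.9, -0.4, 171.2]
wrist_force: [-0.1, -0.1, 0.4]
opening: 0.0617
grasp_force: 0.0
```

```bash
python3 - <<'E'
from h import *
np.set_printoptions(precision=4,suppress=True)
o=bot.get_obs(); print(o['q'],o['ee_pos'],o['tcp_rot'],o['opening'],o['wrist_force'])
for c in ['wrist','side']:
    p=bot.camera(c); save(p,c+'1.png')
    print(c,np.linalg.inv(p['world_to_cam'])[:3,3])
    for t,z in [('press_bar',.05),('push_plate',.038),('gate_line',.006),('tray_rack',.006),('flap',.03),('drying_hood',0)]:
        for d in bot.pinpoint(p,t)[:1]: print(t,round(d['conf'],2),np.round(d['pixel']),atz(p,[d['pixel']],z)[0])
s=cv2.imread('pics/side1.png')[130:330,190:430]
cv2.imwrite('pics/s1c.png',cv2.resize(s,(720,600),interpolation=cv2.INTER_CUBIC))
E
```

```text
[-27.5531  -7.3691 -14.649   83.102    0.0044 -18.7922] [ 0.41   -0.2139  0.1174] [179.8728  -0.3601 171.2394] 0.061706960078484314 [-0.1395 -0.0803  0.3759]
wrist [ 0.3368 -0.2014  0.2597]
press_bar 0.68 [274. 324.] [ 0.4868 -0.255   0.05  ]
push_plate 0.98 [364. 245.] [ 0.4389 -0.1804  0.038 ]
tray_rack 0.88 [353. 356.] [ 0.5648 -0.2001  0.006 ]
drying_hood 0.91 [358. 306.] [ 0.5153 -0.1886  0.    ]
side [ 0.3074 -0.7557  0.6622]
press_bar 0.61 [311. 248.] [ 0.4874 -0.2572  0.05  ]
push_plate 0.56 [373. 227.] [ 0.6245 -0.2412  0.038 ]
gate_line 0.73 [314. 217.] [ 0.536  -0.1422  0.006 ]
tray_rack 0.82 [337. 234.] [ 0.5621 -0.2062  0.006 ]
flap 0.77 [375. 221.] [ 0.641 -0.219  0.03 ]
drying_hood 0.83 [312. 240.] [ 0.5107 -0.197   0.    ]
```

View pics/wrist1.png

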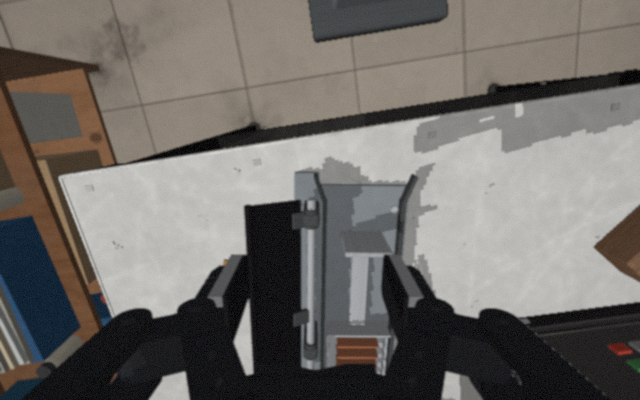

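View pics/s1c.png

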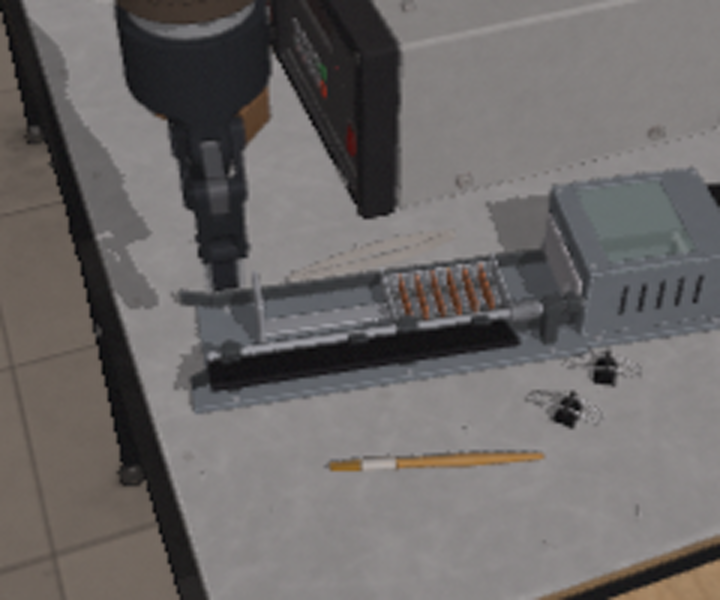

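The wrist picture shows the fingers straddling the shaft. The left finger is over the chute behind the plate (365,243) and the right is over the bar (270,290). I'm descending onto the bar.

>>> play_rows(
  targets=[
    {"linear": [0,0,-2.5],"delta_rot": [0,0,0],"grip": 70},
    {"linear": [0,0,-5],"delta_rot": [0,0,0],"grip": 70},
    {"linear": [0,0,-5.5],"delta_rot": [0,0,0],"grip": 70},
    {"linear": [0,0,-6],"delta_rot": [0,0,0],"grip": 70},
    {"linear": [0,0,-6.5],"delta_rot": [0,0,0],"grip": 70},
    {"linear": [0,0,-7],"delta_rot": [0,0,0],"grip": 70},
    {"linear": [0,0,-7.5],"delta_rot": [0,0,0],"grip": 70},
    {"linear": [0,0,-8],"delta_rot": [0,0,0],"grip": 70},
    {"linear": [0,0,-8],"delta_rot": [0,0,0],"grip": 70},
  ],
)

```text
time: 5.3
ee_pos: [0.4122, -0.214, 0.0409]
tcp_rot: [180.0, -0.0, 171.4]
wrist_force: [0.6, 0.3, 1.6]
opening: 0.062
grasp_force: 0.9
```

```bash
cat > look.py <<'E'
from h import *
import sys
np.set_printoptions(precision=4,suppress=True)
n=sys.argv[1]
o=bot.get_obs(); print(o['time'],o['ee_pos'],o['tcp_rot'],o['wrist_force'],o['torque'])
p=bot.camera('side'); save(p,'side%s.png'%n)
s=p['color'][130:330,190:430,::-1]
cv2.imwrite('pics/c%s.png'%n,cv2.resize(s,(720,600),interpolation=cv2.INTER_CUBIC))
v,u=np.mgrid[:400,:640]; px=np.stack([u.ravel(),v.ravel()],1).astype(float)
W=cam2w(p,px,p['range_z'].ravel()).reshape(400,640,3)
O=np.array([.515,-.192,0]);c,s=np.cos(np.radians(-8.7)),np.sin(np.radians(-8.7))
H=(W-O)@np.array([[c,-s,0],[s,c,0],[0,0,1]])
# bar slope in hood frame x 0..70
m=(p['range_z']>0)&(H[...,0]>10)&(H[...,0]<70)&(H[...,1]<-.052*0-.054)&(H[...,1]>-.095)&(H[...,2]>.012)
m=(p['range_z']>0)&(H[...,0]>.0)&(H[...,0]<.065)&(H[...,1]<-.052)&(H[...,1]>-.095)&(H[...,2]>.012)
P=H[m]
if len(P)>20:
    k=np.polyfit(P[:,1],P[:,2],1); print('bar slope out deg',-np.degrees(np.arctan(k[0])),'gate',np.radians(25)+np.arctan(k[0]),len(P),P.mean(0))
m=(p['range_z']>0)&(H[...,0]>.10)&(H[...,0]<.24)&(abs(H[...,1])<.05); print('max z near gate',np.percentile(H[m][:,2],99.5))
for t in ['push_plate','tray_rack']:
    for d in bot.pinpoint(p,t)[:1]:
        w=atz(p,[d['pixel']],.038 if t[0]=='p' else .006)[0]; print(t,round(d['conf'],2),w,(w-O)@np.array([[c,-s,0],[s,c,0],[0,0,1]]))
E
python3 look.py 2
```

```text
5.3 [ 0.4122 -0.214   0.0409] [179.9993  -0.0004 171.3636] [0.5796 0.2971 1.5586] [-0.1867 -0.1248 -0.0048]
bar slope out deg 11.67496037829759 gate 0.23256581435740672 450 [ 0.0324 -0.0722  0.0453]
max z near gate 0.06734240409977477
push_plate 0.64 [ 0.4351 -0.1799  0.038 ] [-0.0808 -0.0001  0.038 ]
tray_rack 0.92 [ 0.5646 -0.2039  0.006 ] [ 0.0508 -0.0042  0.006 ]
```

>>> play_rows(
  targets=[
    {"linear": [0,0,-0.5],"delta_rot": [0,0,0],"grip": 70},
    {"linear": [0,0,-1],"delta_rot": [0,0,0],"grip": 70},
    {"linear": [0,0,-1.4],"delta_rot": [0,0,0],"grip": 70},
    {"linear": [0,0,-1.65],"delta_rot": [0,0,0],"grip": 70},
    {"linear": [0,0,-1.65],"delta_rot": [0,0,0],"grip": 70},
    {"linear": [0,0,-1.65],"delta_rot": [0,0,0],"grip": 70},
  ],
)

```text
time: 6.05
ee_pos: [0.4122, -0.2139, 0.0249]
tcp_rot: [180.0, 0.0, 171.4]
wrist_force: [0.8, -0.0, 5.0]
opening: 0.0621
grasp_force: 1.9
```

```bash
python3 look.py 3
```

```text
6.05 [ 0.4122 -0.2139  0.0249] [179.9955   0.0088 171.3628] [ 0.8409 -0.0312  4.9896] [-0.0741 -0.2398  0.0015]
bar slope out deg -16.58498878743776 gate 0.7257949737457132 621 [ 0.0323 -0.0703  0.0298]
max z near gate 0.08749992545724362
push_plate 0.74 [ 0.4359 -0.1773  0.038 ] [-0.0804  0.0026  0.038 ]
tray_rack 0.64 [ 0.5646 -0.2027  0.006 ] [ 0.0507 -0.0031  0.006 ]
```

View pics/c3.png

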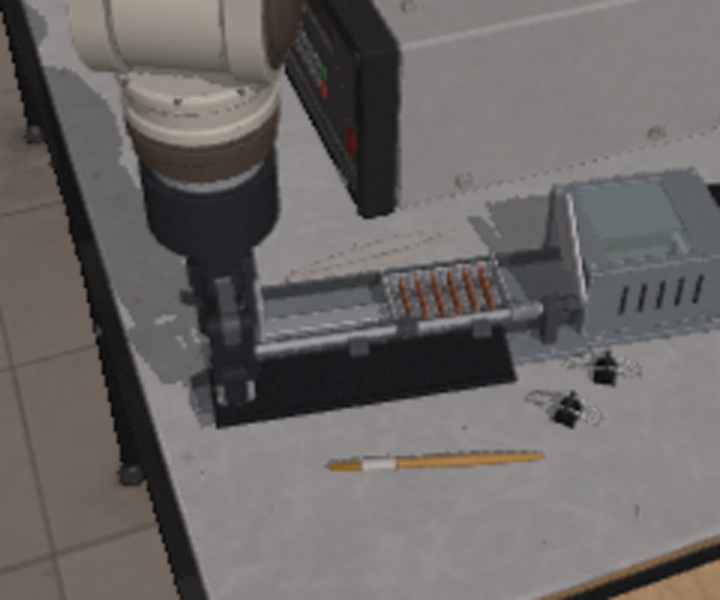

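Side picture: the bar is pressed down (360,375) and the flap is up at the hood's mouth (572,245), with the gate at about 0.73. Now I push along the chute.

>>> play_rows(
  targets=[
    {"linear": [0.4,-0.06,-0.05],"delta_rot": [0,0,0],"grip": 70},
    {"linear": [0.79,-0.12,-0.05],"delta_rot": [0,0,0],"grip": 70},
    {"linear": [1.19,-0.18,-0.05],"delta_rot": [0,0,0],"grip": 70},
    {"linear": [1.58,-0.24,-0.05],"delta_rot": [0,0,0],"grip": 70},
    {"linear": [1.98,-0.3,-0.05],"delta_rot": [0,0,0],"grip": 70},
    {"linear": [2.47,-0.38,-0.05],"delta_rot": [0,0,0],"grip": 70},
    {"linear": [2.96,-0.45,-0.05],"delta_rot": [0,0,0],"grip": 70},
    {"linear": [3.46,-0.53,-0.05],"delta_rot": [0,0,0],"grip": 70},
    {"linear": [3.95,-0.6,-0.05],"delta_rot": [0,0,0],"grip": 70},
    {"linear": [3.95,-0.6,-0.05],"delta_rot": [0,0,0],"grip": 70},
  ],
)

```text
time: 7.2
ee_pos: [0.4521, -0.2201, 0.0241]
tcp_rot: [-180.0, -0.0, 171.4]
wrist_force: [-0.6, -0.7, 3.6]
opening: 0.0617
grasp_force: 2.0
```

```bash
python3 look.py 4; python3 - <<'E'
from h import *
p=bot.camera('wrist'); save(p,'wrist4.png')
E
```

```text
7.2 [ 0.4521 -0.2201  0.0241] [-179.996    -0.0143  171.3663] [-0.6324 -0.741   3.5943] [-0.4086  0.2701 -0.0106]
bar slope out deg -18.59951721058802 gate 0.7609551276046949 631 [ 0.0323 -0.07    0.029 ]
max z near gate 0.08919237596945395
push_plate 0.89 [ 0.4685 -0.1846  0.038 ] [-0.047   0.0003  0.038 ]
tray_rack 0.93 [ 0.5946 -0.2067  0.006 ] [ 0.081  -0.0025  0.006 ]
```

View pics/wrist4.png

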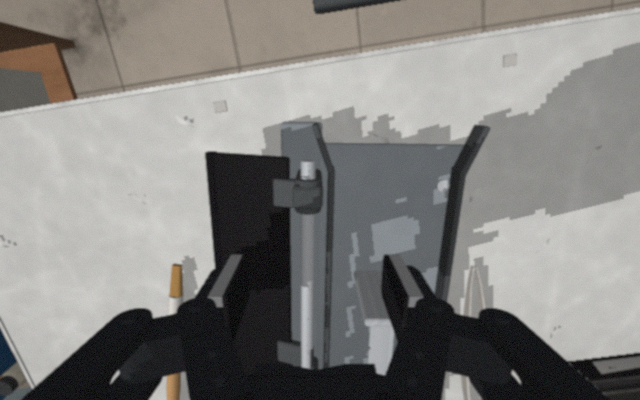

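The wrist picture shows the left finger against the plate (about 385,265) and the right finger still on the bar. The tray has moved about 30 mm and the gate is at about 0.76, so I keep pushing.

>>> play_rows(
  targets=[
    {"linear": [0.59,-0.14,0],"delta_rot": [0,0,0],"grip": 70},
    {"linear": [1.19,-0.28,0],"delta_rot": [0,0,0],"grip": 70},
    {"linear": [1.78,-0.42,0],"delta_rot": [0,0,0],"grip": 70},
    {"linear": [2.37,-0.56,0],"delta_rot": [0,0,0],"grip": 70},
    {"linear": [2.96,-0.65,0],"delta_rot": [0,0,0],"grip": 70},
    {"linear": [3.56,-0.74,0],"delta_rot": [0,0,0],"grip": 70},
    {"linear": [4.15,-0.83,0],"delta_rot": [0,0,0],"grip": 70},
    {"linear": [4.74,-0.92,0],"delta_rot": [0,0,0],"grip": 70},
    {"linear": [5.34,-1.02,0],"delta_rot": [0,0,0],"grip": 70},
    {"linear": [5.93,-1.11,0],"delta_rot": [0,0,0],"grip": 70},
  ],
)

```text
time: 8.4
ee_pos: [0.5103, -0.2309, 0.0242]
tcp_rot: [180.0, -0.1, 171.3]
wrist_force: [-7.2, -0.4, 5.9]
opening: 0.0618
grasp_force: 3.6
```

```bash
python3 look.py 5
```

```text
8.4 [ 0.5103 -0.2309  0.0242] [179.9852  -0.1036 171.3498] [-7.2235 -0.3755  5.8739] [-0.0921  1.2357  0.0255]
bar slope out deg 79.8565524558124 gate -0.9574274566469076 4521 [ 0.0207 -0.0786  0.2776]
max z near gate 0.0880837685825968
tray_rack 0.69 [ 0.6464 -0.2185  0.006 ] [ 0.1339 -0.0063  0.006 ]
```

View pics/c5.png

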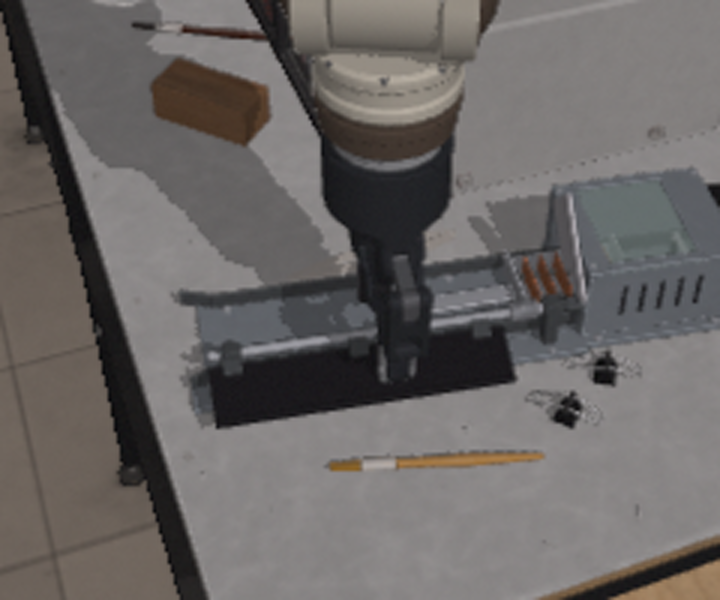

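Side picture: the tray is half under the raised flap (three blanks still visible at 545,275) and the bar is still down. I continue slowly and watch the force.

>>> play_rows(
  targets=[
    {"linear": [0.3,-0.05,0],"delta_rot": [0,0,0],"grip": 70},
    {"linear": [0.6,-0.09,0],"delta_rot": [0,0,0],"grip": 70},
    {"linear": [0.9,-0.14,0],"delta_rot": [0,0,0],"grip": 70},
    {"linear": [1.2,-0.18,0],"delta_rot": [0,0,0],"grip": 70},
    {"linear": [1.5,-0.23,0],"delta_rot": [0,0,0],"grip": 70},
  ],
)

```text
time: 9.05
ee_pos: [0.5253, -0.2332, 0.0242]
tcp_rot: [180.0, -0.1, 171.3]
wrist_force: [-5.8, -0.1, 5.6]
opening: 0.0616
grasp_force: 3.4
```

>>> play_rows(
  targets=[
    {"linear": [0.3,-0.05,0],"delta_rot": [0,0,0],"grip": 70},
    {"linear": [0.6,-0.09,0],"delta_rot": [0,0,0],"grip": 70},
    {"linear": [0.9,-0.14,0],"delta_rot": [0,0,0],"grip": 70},
    {"linear": [1.2,-0.18,0],"delta_rot": [0,0,0],"grip": 70},
    {"linear": [1.2,-0.18,0],"delta_rot": [0,0,0],"grip": 70},
  ],
)

```text
time: 9.55
ee_pos: [0.5377, -0.2351, 0.0242]
tcp_rot: [180.0, -0.0, 171.4]
wrist_force: [-2.8, -0.3, 3.7]
opening: 0.062
grasp_force: 2.0
```

```bash
python3 look.py 6
```

```text
9.55 [ 0.5377 -0.2351  0.0242] [179.9951  -0.0367 171.3523] [-2.7987 -0.2686  3.7299] [-0.2929  0.6206 -0.0798]
bar slope out deg 81.16099668697585 gate -0.9801943033893559 7964 [ 0.0282 -0.0781  0.293 ]
max z near gate 0.08815940973697486
tray_rack 0.64 [ 0.6334 -0.2182  0.006 ] [ 0.121 -0.008  0.006]
```

View pics/c6.png

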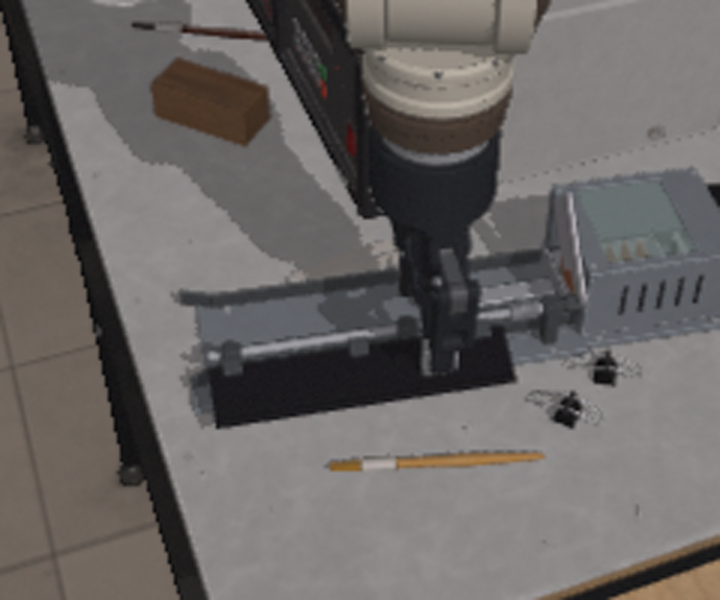

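Side picture: the tray is almost entirely under the hood, with blanks visible through the pane at (625,248). The gate is still up. Now the last centimetre, feeling for the stop.

>>> play_rows(
  targets=[
    {"linear": [0.2,-0.03,0],"delta_rot": [0,0,0],"grip": 70},
    {"linear": [0.4,-0.06,0],"delta_rot": [0,0,0],"grip": 70},
    {"linear": [0.6,-0.09,0],"delta_rot": [0,0,0],"grip": 70},
    {"linear": [0.8,-0.12,0],"delta_rot": [0,0,0],"grip": 70},
    {"linear": [0.8,-0.12,0],"delta_rot": [0,0,0],"grip": 70},
  ],
)

```text
time: 10.2
ee_pos: [0.5463, -0.2364, 0.0242]
tcp_rot: [-180.0, 0.0, 171.4]
wrist_force: [-2.8, 0.3, 3.8]
opening: 0.0622
grasp_force: 2.0
```

>>> play_rows(
  targets=[
    {"linear": [0.1,-0.015,0],"delta_rot": [0,0,0],"grip": 70},
    {"linear": [0.2,-0.03,0],"delta_rot": [0,0,0],"grip": 70},
    {"linear": [0.2,-0.03,0],"delta_rot": [0,0,0],"grip": 70},
  ],
)

```text
time: 10.5
ee_pos: [0.548, -0.2367, 0.0243]
tcp_rot: [-180.0, 0.0, 171.4]
wrist_force: [-3.6, -1.9, 3.5]
opening: 0.0616
grasp_force: 2.2
```

>>> play_rows(
  targets=[
    {"linear": [0.1,-0.015,0],"delta_rot": [0,0,0],"grip": 70},
    {"linear": [0.2,-0.03,0],"delta_rot": [0,0,0],"grip": 70},
    {"linear": [0.2,-0.03,0],"delta_rot": [0,0,0],"grip": 70},
  ],
)

```text
time: 10.8
ee_pos: [0.5501, -0.237, 0.0242]
tcp_rot: [180.0, 0.0, 171.4]
wrist_force: [-3.8, -0.5, 3.0]
opening: 0.0621
grasp_force: 2.5
```

>>> play_rows(
  targets=[
    {"linear": [0.1,-0.015,0],"delta_rot": [0,0,0],"grip": 70},
    {"linear": [0.2,-0.03,0],"delta_rot": [0,0,0],"grip": 70},
    {"linear": [0.2,-0.03,0],"delta_rot": [0,0,0],"grip": 70},
  ],
)

```text
time: 11.1
ee_pos: [0.5502, -0.237, 0.0242]
tcp_rot: [180.0, -0.2, 171.4]
wrist_force: [-13.4, 1.1, 9.5]
opening: 0.0616
grasp_force: 7.6
```

>>> play_rows(
  targets=[
    {"linear": [0.1,-0.015,0],"delta_rot": [0,0,0],"grip": 70},
    {"linear": [0.15,-0.022,0],"delta_rot": [0,0,0],"grip": 70},
    {"linear": [0.15,-0.022,0],"delta_rot": [0,0,0],"grip": 70},
  ],
)

```text
time: 11.4
ee_pos: [0.5503, -0.2369, 0.0242]
tcp_rot: [180.0, -0.4, 171.4]
wrist_force: [-22.0, 2.4, 13.6]
opening: 0.0618
grasp_force: 11.5
```

The tray is against the stop: force rises to 22 N with no motion. I back off from the plate with the bar still held, then lift gently.

>>> play_rows(
  targets=[
    {"linear": [-0.3,0.045,0],"delta_rot": [0,0,0],"grip": 70},
    {"linear": [-0.6,0.09,0],"delta_rot": [0,0,0],"grip": 70},
    {"linear": [-1.0,0.15,0],"delta_rot": [0,0,0],"grip": 70},
    {"linear": [-1.0,0.15,0],"delta_rot": [0,0,0],"grip": 70},
  ],
)

```text
time: 11.8
ee_pos: [0.5439, -0.2361, 0.0248]
tcp_rot: [-180.0, 0.1, 171.4]
wrist_force: [2.9, -0.7, 3.6]
opening: 0.0621
grasp_force: 1.9
```

```bash
python3 - <<'E'
from h import *
o=bot.get_obs(); print(o['ee_pos'],o['wrist_force'])
p=bot.camera('top'); save(p,'top7.png')
a=p['color'][90:260,290:420,::-1]; cv2.imwrite('pics/t7c.png',cv2.resize(a,(455,595),interpolation=cv2.INTER_CUBIC))
E
```

```text
[ 0.54387912 -0.23607503  0.02478886] [ 2.92910669 -0.68143798  3.55945856]
```

View pics/t7c.png

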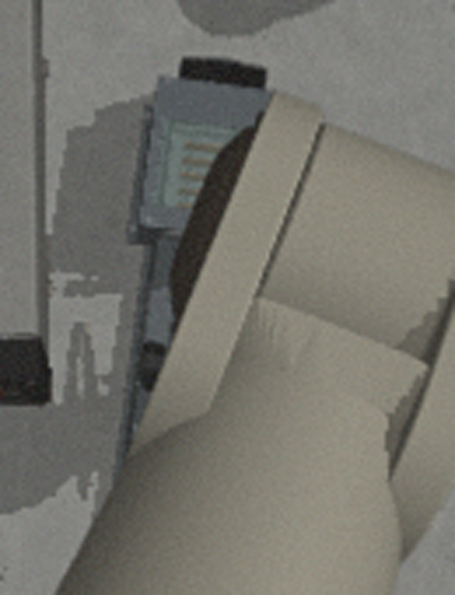

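The top picture shows the blanks under the hood's pane (195,170), well forward. Now I lift.

>>> play_rows(
  targets=[
    {"linear": [0,0,0.5],"delta_rot": [0,0,0],"grip": 70},
    {"linear": [0,0,1.0],"delta_rot": [0,0,0],"grip": 70},
    {"linear": [0,0,1.5],"delta_rot": [0,0,0],"grip": 70},
    {"linear": [0,0,2.0],"delta_rot": [0,0,0],"grip": 70},
    {"linear": [0,0,2.5],"delta_rot": [0,0,0],"grip": 70},
    {"linear": [0,0,3.0],"delta_rot": [0,0,0],"grip": 70},
    {"linear": [0,0,4.0],"delta_rot": [0,0,0],"grip": 70},
    {"linear": [0,0,7.0],"delta_rot": [0,0,0],"grip": 70},
    {"linear": [0,0,11.0],"delta_rot": [0,0,0],"grip": 70},
    {"linear": [0,0,15.0],"delta_rot": [0,0,0],"grip": 70},
  ],
)

```text
time: 12.85
ee_pos: [0.5429, -0.2358, 0.1759]
tcp_rot: [180.0, -0.0, 171.4]
wrist_force: [1.2, -0.7, 1.2]
opening: 0.062
grasp_force: 0.0
```

>>> play_rows(
  targets=[
    {"linear": [-4,0,2],"delta_rot": [0,0,0],"grip": 70},
    {"linear": [-8,0,3],"delta_rot": [0,0,0],"grip": 70},
    {"linear": [-12,0,3],"delta_rot": [0,0,0],"grip": 70},
    {"linear": [-16,0,3],"delta_rot": [0,0,0],"grip": 70},
    {"linear": [-18,0,3],"delta_rot": [0,0,0],"grip": 70},
    {"linear": [-18,0,3],"delta_rot": [0,0,0],"grip": 70},
    {"linear": [-18,0,3],"delta_rot": [0,0,0],"grip": 70},
  ],
)

```text
time: 13.55
ee_pos: [0.3636, -0.2362, 0.205]
tcp_rot: [-180.0, 0.1, 171.3]
wrist_force: [-0.5, -0.4, 0.5]
opening: 0.062
grasp_force: 0.0
```

```bash
python3 look.py 8; python3 - <<'E'
from h import *
p=bot.camera('top')
a=p['color'][90:270,260:440,::-1]; b=cv2.imread('pics/c8.png')
cv2.imwrite('pics/f.png',np.hstack([cv2.resize(a,(400,400),interpolation=cv2.INTER_CUBIC),cv2.resize(b[150:550,150:720],(400,400))]))
for t in ['tray_rack','push_plate']:
    for d in bot.pinpoint(p,t)[:1]: print(t,d['conf'],atz(p,[d['pixel']],.006 if t[0]=='t' else .038))
E
```

```text
13.55 [ 0.3636 -0.2362  0.205 ] [-179.969     0.0778  171.3186] [-0.513  -0.4223  0.474 ] [ 0.0482 -0.0161 -0.0309]
bar slope out deg 23.698145792703272 gate 0.022721642298268674 332 [ 0.0326 -0.0712  0.0527]
max z near gate 0.06729160298471272
push_plate 0.62 [ 0.5643 -0.1982  0.038 ] [0.0497 0.0013 0.038 ]
push_plate 0.76 [[ 0.57636187 -0.20513083  0.038     ]]
```

View pics/f.png

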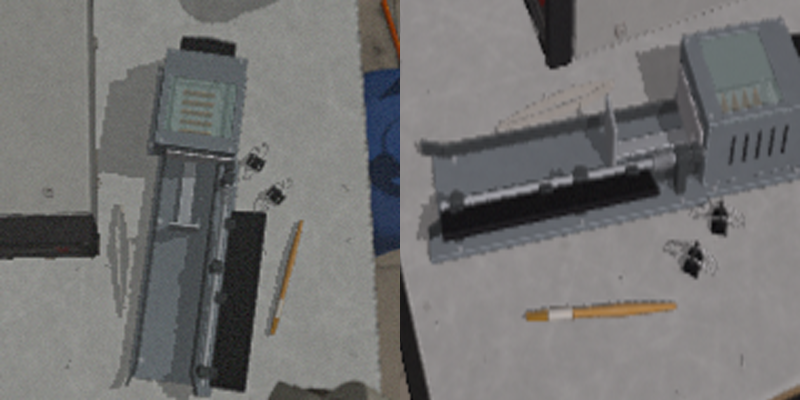

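The final picture shows the tray under the hood (blanks at 195,108), the gate shut (about 0.02) and the bar up. The brush, clips and tweezers are where they were. The plate measures 50 mm from the side camera against 52 mm nominal, within measurement error of home, and the stop was felt clearly.

```bash
python3 -c "
from workcell import bot
print(bot.job_done())"
```

```text
the job is handed in; nothing more can be done
None
```

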